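Show a paint sample plaque under the inspection lamp

TASK

To keep polishing dust out of the sample case, first swing its steel hasp down over the staple until it lies flat against the case. Then take the blue paint sample plaque out of the rack by its bare frosted end (the end with the small notch cut from its top corner; the fingers must touch only the bare frosted part beyond the label), leaving the red plaque, the spray bottle and the wax tin where they are. Finish while holding the plaque still, its middle about 20 cm above the middle of the grey viewing mat, with its label face turned up, tipped to about 45 degrees or flatter.

Things in the scene. Friction and masses are not known exactly. Their poses are not given: they have to be found in the camera images.
- case: Black sample case with aluminium edges, 170 mm deep (x), 250 mm wide (y), 115 mm high; does not move. Origin under its middle, -x faces the side where one works. On its front hangs the steel hasp; below it a staple stands 9 mm out of the front, 55 mm above the bench.
- hasp (a joint): Angle of the hasp, a slotted steel strap hinged on the case's front. 0 = flat on the front, hanging straight down with the staple through its slot (its stop); it grows as the strap swings up and out: 1.57 = straight out, 2.3 = furthest up. Starts between 1.3 and 1.9. Stiff hinge: the strap stays where it is left; about 1 N at its end moves it.
- hasp_hinge (a point): Middle of the hasp's hinge line, 4 mm in front of the case's front face, 95 mm above the bench. x points level into the case, y along the hinge, z up. At angle q the strap (34 mm wide, 62 mm long, 3 mm thick) runs from here along -sin(q) x - cos(q) z. Its end is rolled into a bead 6 mm thick that stands 4 mm proud of the outer face, a little further than the staple does when shut.
- hasp_tip (a point): Free end of the hasp's strap, 62 mm from the hinge line, in the middle of its width, 33 mm above the bench when shut.
- blue_plaque_center (a point): Centre of the blue plaque: stiff plastic plate 150 x 8 x 50 mm, 75 g, standing on a long edge in the rack. x: along it to the frosted end; y: out of the label face; z: up. Along x in mm: -75 to -40 clear bare end, -40 to 10 blue paint, 10 to 33 label (off-white, yellow band, dark bars; +y face only), 33 to 75 bare frosted end. Both ends look pale; only the frosted one is notched.
- blue_plaque_grip (a point): Middle of the blue plaque's bare frosted end, 54 mm along x from the plaque's centre, same axes. This end is 42 mm long, 8 mm thick, 50 mm high, the only part that may be touched. Its notch, 12 x 12 mm, is cut from the upper outer corner (+x, +z). Looking at the label face with the notch at the top, the notch is at the left.
- red_plaque_center (a point): Centre of the red sample plaque, of the same make, size and axes as the blue one, standing in the other slot of the rack, 80 mm away and turned end for end. To be left alone.
- rack: Low black rack, fixed, at any yaw: 70 mm along the plaques (x), 116 mm across (y), 23 mm high; origin under its middle. Slots along x at y = +40 mm (blue plaque) and -40 mm (red), 10 mm wide, floors 8 mm and rims 23 mm above the bench. Both ends of a plaque stand out about 40 mm beyond the rack, lower edge 8 mm and upper edge 58 mm above the bench.
- mat_center (a point): Middle of the top of the grey viewing mat, 160 x 180 mm, 3 mm thick, with a small pale cross. x points level from the mat to the floodlight, whose lens is about 190 mm from here (light and red stand: 190 mm wide, 165 mm high; they do not move).
- spray_bottle: Small black spray bottle with a red head, 55 mm across and 147 mm high, standing free; origin under its middle. To be left alone.
- wax_tin: Flat round tin with a black lid, 79 mm across and 30 mm high, standing free; origin under its middle. To be left alone.

How it is judged:
By the outcome, as a careful person would: the job done as asked, in the order asked, and still so for the second after the job is handed in, while the arm keeps its last pose, push and grip.
It also fails if it takes over 51 s, if anything falls off the work surface, if the arm or the gripper's body presses on something with over 40 N, if the wrist force passes 120 N, or if a joint passes its speed limit or range.

ROBOT

A 6-joint arm with a two-finger parallel gripper is mounted at the origin on the work surface. World frame = base frame: x ahead of the robot, y to its left, z up, the work surface at z = 0. Lengths are in m, angles in rad, forces in N, time in s.
With the tool pointing down it reaches from about 0.4 to 0.925 m from the base axis. Payload 3.4 kg.
Tool frame: the origin (TCP) lies at the very end of the fingers, on their centre line; the grasp point (between the pads) lies manip.pinch_z behind it (manip.pinch_z is the distance from the TCP to the grasp point, in m); z points along the fingers, y is the line along which they close (so a half turn about z gives the same grasp; the last joint's range is limited). The gripper opens to 85 mm and grips with 20 to 120 N. Pads are 22 mm wide; open, the fingers measure 114 mm over their backs; the gripper's body (76 mm by 85 mm) begins 54 mm behind the grasp point. The pads swing forward as they close: fully open they stand 13 mm farther back than shut.
Start: joints at [1.183, 0.307, 1.506, -0, 1.328, -0.073], TCP at [0.178, 0.547, 0.231] pointing down, gripper open.
Joint ranges: [-3.12, 3.12], [-1.05, 2.28], [0.14, 2.33], [-1.42, 4.57], [0.1, 2.73], [-2.68, 2.68]. Speed limits (rad/s): [2.57, 2.57, 3.14, 3.14, 3.14, 3.14].

INTERFACE

Orientations are given as a 3x3 rotation matrix whose columns are the frame's x, y, z axes.
In Python, from workcell import manip, kin, vision, models, telemetry gives the robot as it stands. Calls block until the motion is done:
- manip.goto(position, orientation): joint-space move of the TCP to a pose.
- manip.movel(position, v=0.15, ori=None, guard=None): straight line of the TCP; ori=None keeps the orientation; v is the mean speed in m/s. With guard (N) it stops when the force on the tool has changed by that much, and returns True; else False.
- manip.move_joints(angles): joint-space move.
- manip.ungrasp() and manip.close(grasp_force=None): open the fingers fully, or close them until they stop; grasp_force is the grip in N (None keeps the last).
- manip.sleep(seconds).
- kin.solve_ik(position, orientation): joint angles nearest the present ones, or None.
- vision.grab_frame(name): name is "side" or "top"; returns (picture, depth): 400x640x3 uint8, red, green, blue; 400x640 float32, m along the optical axis (not along the pixel's ray), 0 where there is no reading.
- vision.camera_model(name): a dict with "camera_matrix" (3x3 intrinsics, pixels), "R" (3x3) and "t" (3): a world point X has camera coordinates R X + t. Camera axes: x right, y down, z forward; pixel columns grow to the right and rows downward; lengths in m; the calibration is good to about 2 mm. A picture is of the moment at which its call begins. camera_model takes no time and is no camera call.
A pose or a line that the arm cannot do raises manip.MotionError and nothing moves.
- manip.sign_off(): hands the job in; it is judged then, once.
Trained networks look in the newest picture that a camera, given by its name, has taken for a name from the list of things; names that differ only in an ending like _2 or _b are one class to them, and where a whole thing is asked for, a point or a joint stands for the part that bears it (a point fixed in the world has none). Each returns a list of dicts, best first, with "conf" (0 to 1); they miss things now and then, are a little off and sometimes report something else, mostly with a low value. They report only what shows in the picture. A call takes as long as a camera call.
- models.outline_of(camera, query): "pixels" (400x640 bool, what is visible of it) and "rect" ([left, top, right, bottom] in pixels, round what is visible of it).
Readings, each from a call of its own:
- telemetry.get_clock(): time.
- telemetry.get_joint_positions(): joint angles.
- telemetry.get_joint_velocities(): joint speeds.
- telemetry.get_joint_torque(): joint torques, N m.
- telemetry.get_position(): TCP position.
- telemetry.get_tcp_rot(): TCP orientation.
- telemetry.get_contact_force(): force on the tool from outside, world axes, zero at the start.
- telemetry.get_torque(): the same for the moment, N m.
- telemetry.get_grip_width(): finger opening in m.
- telemetry.get_grasp_force(): force on a finger pad.
Only numpy, scipy, OpenCV 4.12 (cv2) and the standard library are available. Lean on these libraries where they do the work, as an engineer would, in place of code of your own. Each camera call takes 0.05 s, during which the arm holds its last target. There are 200 camera calls.

## Working session

There is one attempt and no reset: what is moved stays moved. The work goes in short steps, each a Python script; the robot and the scene stay as the last script left them, time stands still between calls to the robot, and variables do not carry over. Pictures are saved under pics/ and viewed, at most 10 in all, crops included, and the job is handed in when it is done.

```bash
mkdir -p pics; ls
cat > h.py <<'E'
import numpy as np, cv2
from workcell import manip, kin, vision, models, telemetry
def cloud(cam):
    img,d=vision.grab_frame(cam); m=vision.camera_model(cam)
    K=np.array(m["camera_matrix"]);R=np.array(m["R"]);t=np.array(m["t"])
    v,u=np.mgrid[:400,:640]
    c=np.stack([(u-K[0,2])/K[0,0]*d,(v-K[1,2])/K[1,1]*d,d],-1)
    P=(c-t)@R
    P[d==0]=np.nan
    return img,P
def save(n,img): cv2.imwrite("pics/%s.png"%n,cv2.cvtColor(img,cv2.COLOR_RGB2BGR))
E
python3 - <<'E'
from h import *
print(manip.pinch_z, telemetry.get_clock())
for c in ("side","top"):
    img,P=cloud(c); np.save(c+"P.npy",P); np.save(c+"I.npy",img); save(c+"0",img)
    m=vision.camera_model(c); R=np.array(m["R"]); print(c,"pos",-R.T@np.array(m["t"]),"fwd",R[2])
    for n in ["case","hasp","blue_plaque_center","red_plaque_center","rack","mat_center","spray_bottle","wax_tin"]:
        for o in models.outline_of(c,n)[:2]:
            q=P[o["pixels"]]; q=q[~np.isnan(q[:,0])]
            if len(q): print(n,round(o["conf"],2),np.round(o["rect"]),len(q),np.round(np.median(q,0),3),np.round(np.percentile(q,2,axis=0),3),np.round(np.percentile(q,98,axis=0),3))
            else: print(n,o["conf"],o["rect"],"nodepth")
E
```

```text
pics
0.0187 0.0
side pos [ 0.40261405 -0.91750854  0.61497454] fwd [ 0.17644199  0.85293156 -0.49130029]
case 0.87 [260. 124. 352. 195.] 4186 [0.625 0.237 0.097] [0.529 0.196 0.008] [0.737 0.446 0.118]
hasp 0.68 [263. 147. 282. 152.] 64 [0.528 0.314 0.098] [0.49  0.294 0.   ] [0.546 0.544 0.105]
blue_plaque_center 0.78 [233. 290. 315. 327.] 1484 [ 0.458 -0.307  0.04 ] [ 0.388 -0.335  0.011] [ 0.519 -0.275  0.059]
red_plaque_center 0.93 [249. 266. 320. 298.] 1367 [ 0.491 -0.234  0.038] [ 0.42  -0.262  0.001] [ 0.552 -0.197  0.059]
rack 0.7 [252. 286. 299. 330.] 835 [ 0.462 -0.302  0.015] [ 0.418 -0.329  0.002] [ 0.51  -0.227  0.025]
mat_center 0.84 [276. 165. 420. 249.] 4581 [ 0.659 -0.031  0.005] [ 0.503 -0.119  0.001] [0.833 0.099 0.163]
mat_center 0.51 [261. 126. 350. 195.] 4238 [0.626 0.237 0.096] [0.53  0.196 0.001] [0.741 0.446 0.118]
spray_bottle 0.62 [395. 225. 425. 292.] 1571 [ 0.741 -0.257  0.084] [ 0.72  -0.269  0.006] [ 0.77  -0.236  0.147]
wax_tin 0.85 [221. 216. 248. 236.] 676 [0.393 0.011 0.029] [ 0.356 -0.01   0.001] [0.429 0.063 0.032]
top pos [0.3261827  0.02517099 1
[... 326 characters left out ...]
 -0.33   0.017] [ 0.514 -0.272  0.062]
red_plaque_center 0.75 [399. 202. 422. 252.] 290 [ 0.483 -0.227  0.055] [ 0.42  -0.258  0.016] [ 0.548 -0.198  0.062]
red_plaque_center 0.43 [304. 257. 335. 285.] 691 [0.392 0.027 0.03 ] [ 0.358 -0.008  0.026] [0.427 0.063 0.035]
mat_center 0.73 [281.  96. 361. 234.] 6068 [ 0.635 -0.006  0.006] [ 0.504 -0.109 -0.001] [0.821 0.096 0.165]
spray_bottle 0.92 [395. 112. 419. 150.] 517 [ 0.736 -0.235  0.101] [ 0.718 -0.265  0.012] [ 0.765 -0.217  0.149]
wax_tin 0.85 [306. 256. 333. 284.] 630 [0.392 0.027 0.03 ] [ 0.358 -0.006  0.026] [0.427 0.06  0.035]
wax_tin 0.64 [401. 198. 423. 255.] 286 [ 0.488 -0.231  0.055] [ 0.42  -0.26   0.004] [ 0.548 -0.198  0.062]
```

Run:
```python
import numpy as np, cv2
a=np.load("sideI.npy");b=np.load("topI.npy")
f=lambda i,x0,y0,x1,y1,s: cv2.resize(i[y0:y1,x0:x1],None,fx=s,fy=s,interpolation=cv2.INTER_CUBIC)
cv2.imwrite("pics/s1.png",f(a,210,110,440,340,2.6)[:,:,::-1])
cv2.imwrite("pics/t1.png",f(b,130,90,470,300,2.3)[:,:,::-1])
```

```text
(no output)
```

View pics/s1.png

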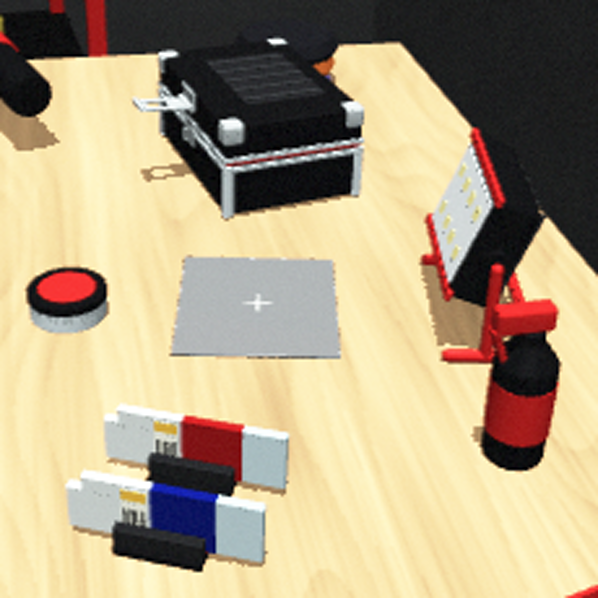

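View pics/t1.png

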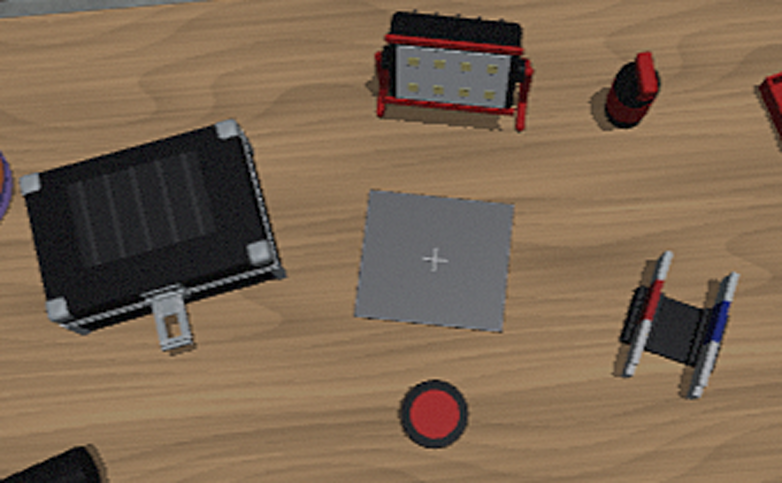

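Side view (crop scale 2.6): the blue plaque is the front one (crop 68–265, 470–560). Its notch and label are at the left, the robot-side end, and the label faces the camera. The hasp sticks out level at crop (135–195, 100). The top view agrees: hasp at crop (172, 325), mat cross at (435, 260), and the floodlight on the mat's far side.

Run:
```python
from h import *
def mk(c,n):
    o=models.outline_of(c,n)[0]; P=np.load(c+"P.npy"); q=P[o["pixels"]]; return q[~np.isnan(q[:,0])]
for c in("top","side"): cloud(c)
# case
q=mk("top","case"); q=q[(q[:,2]>.105)&(q[:,2]<.13)]
r=cv2.minAreaRect(q[:,:2].astype(np.float32)); bx=cv2.boxPoints(r); print("case rect",r,np.median(q[:,2]))
best=None
for a in np.radians(np.arange(-45,45,.25)):
    R2=np.array([[np.cos(a),-np.sin(a)],[np.sin(a),np.cos(a)]]); w=q[:,:2]@R2
    e=[np.percentile(w[:,i],p) for i in(0,1) for p in(1,99)]; A=(e[1]-e[0])*(e[3]-e[2])
    if best is None or A<best[0]: best=(A,a,e,R2)
A,a,e,R2=best; cen=R2@[(e[0]+e[1])/2,(e[2]+e[3])/2]; print("yaw",np.degrees(a),"ext",e[1]-e[0],e[3]-e[2],"cen",cen)
for c in("top","side"):
    h=mk(c,"hasp"); h=h[h[:,2]>.05]; l=(h[:,:2]-cen)@R2
    print(c,"hasp local x",np.percentile(l[:,0],[2,10,50,90]),"y",np.percentile(l[:,1],[5,50,95]))
    for x in np.arange(-.16,-.07,.01):
        s=(l[:,0]>x)&(l[:,0]<x+.01)
        if s.sum()>3: print("  ",round(x,3),s.sum(),np.round(np.median(h[s,2]),4),np.round(np.percentile(l[s,1],[5,95]),4))
for n in("blue_plaque_center","red_plaque_center"):
  for c in("top","side"):
    b=mk(c,n); b=b[(b[:,2]>.03)&(b[:,2]<.07)]
    t=b[b[:,2]>.051] if c=="top" else b
    m=np.median(t[:,:2],0); t=t[np.linalg.norm(t[:,:2]-m,axis=1)<.085]
    vx,vy,x,y=cv2.fitLine(t[:,:2].astype(np.float32),cv2.DIST_HUBER,0,.001,.001).ravel()
    s=(t[:,:2]-[x,y])@[vx,vy]; w=(t[:,:2]-[x,y])@[-vy,vx]
    lo,hi=np.percentile(s,[.5,99.5]);mid=(lo+hi)/2
    print(n,c,"c",x+mid*vx,y+mid*vy,"dir",vx,vy,"len",hi-lo,"w",np.percentile(w,[2,98]),"z",np.percentile(b[:,2],[2,98]))
for c in("top","side"):
    I=np.load(c+"I.npy").astype(int);P=np.load(c+"P.npy")
    m=(np.ptp(I,2)<22)&(I.mean(2)>70)&(abs(P[...,2])<.02)&(abs(P[...,0]-.63)<.13)&(abs(P[...,1])<.13)
    m=cv2.morphologyEx(m.astype(np.uint8),cv2.MORPH_OPEN,np.ones((3,3)))>0
    print("mat",c,cv2.minAreaRect(P[m][:,:2].astype(np.float32)),np.median(P[m][:,2]))
```

```text
case rect ((0.6027447581291199, 0.32600897550582886), (0.23662513494491577, 0.25358110666275024), 10.693761825561523) 0.11527862905238241
yaw 10.75 ext 0.167498098477888 0.2450547806815062 cen [0.63291068 0.33155914]
top hasp local x [-0.1480039  -0.14470911 -0.11492853 -0.09333591] y [-0.0141001   0.00121395  0.01457072]
   -0.15 38 0.1042 [-0.0152  0.012 ]
   -0.14 36 0.0999 [-0.0156  0.0148]
   -0.13 20 0.0984 [-0.0145  0.0149]
   -0.12 22 0.099 [-0.0136  0.0148]
   -0.11 44 0.0977 [-0.012   0.0136]
   -0.1 42 0.0972 [-0.0103  0.0154]
   -0.09 8 0.099 [-0.0063  0.0105]Traceback (most recent call last):
  File "<stdin>", line 15, in <module>
  File "<stdin>", line 3, in mk
IndexError: list index out of range
```

```bash
cat >> h.py <<'E'
a=np.radians(10.75); CX=np.array([np.cos(a),np.sin(a),0]); CY=np.array([-np.sin(a),np.cos(a),0]); Z=np.array([0,0,1.])
H=np.array([0.63291,0.33156,.095])-.089*CX
def haspR(s,p=np.pi/4):
    z=np.cos(p)*CX-np.sin(p)*Z; y=s*CY; return np.stack([np.cross(y,z),y,z],1)
def arc(q,d):
    r=.048+(1.57-q)/1.57*.018
    u=-np.sin(q)*CX-np.cos(q)*Z; o=-np.cos(q)*CX+np.sin(q)*Z
    return H+r*u+d*o
E
python3 - <<'E'
from h import *
def mk(c,n):
    o=models.outline_of(c,n)
    if not o: return None
    P=np.load(c+"P.npy"); q=P[o[0]["pixels"]]; return q[~np.isnan(q[:,0])]
for c in("top","side"): cloud(c)
for n in("blue_plaque_center","red_plaque_center"):
  for c in("top","side"):
    b=mk(c,n)
    if b is None: print(n,c,"miss"); continue
    b=b[(b[:,2]>.03)&(b[:,2]<.07)]
    t=b[b[:,2]>.051] if c=="top" else b
    m=np.median(t[:,:2],0); t=t[np.linalg.norm(t[:,:2]-m,axis=1)<.085]
    vx,vy,x,y=cv2.fitLine(t[:,:2].astype(np.float32),cv2.DIST_HUBER,0,.001,.001).ravel()
    s=(t[:,:2]-[x,y])@[vx,vy]; w=(t[:,:2]-[x,y])@[-vy,vx]
    lo,hi=np.percentile(s,[.5,99.5]);mid=(lo+hi)/2
    print(n,c,"c",x+mid*vx,y+mid*vy,"dir",vx,vy,"len",hi-lo,"w",np.percentile(w,[2,98]),"z",np.percentile(b[:,2],[2,98]))
for c in("top","side"):
    I=np.load(c+"I.npy").astype(int);P=np.load(c+"P.npy")
    m=(np.ptp(I,2)<22)&(I.mean(2)>70)&(abs(P[...,2])<.02)&(abs(P[...,0]-.63)<.13)&(abs(P[...,1])<.13)
    m=cv2.morphologyEx(m.astype(np.uint8),cv2.MORPH_OPEN,np.ones((3,3)))>0
    print("mat",c,cv2.minAreaRect(P[m][:,:2].astype(np.float32)),np.median(P[m][:,2]))
for s in(1,-1):
  for p in(45,55,60):
    R=haspR(s,np.radians(p))
    for q in(2.0,1.57,.8,0): 
        j=kin.solve_ik(arc(q,.015),R); print(s,p,q,arc(q,.015).round(3),None if j is None else np.round(j,2))
E
```

```text
blue_plaque_center top c 0.4572833318653068 -0.30540375889607013 dir 0.90737313 -0.420326 len 0.134085028656186 w [-0.00479255  0.00431565] z [0.03094324 0.06202643]
blue_plaque_center side c 0.4533763364371762 -0.3059889361846527 dir 0.9098825 -0.4148661 len 0.1475536193273297 w [-0.00207587  0.00713384] z [0.03063834 0.05869404]
red_plaque_center top c 0.4893000809569821 -0.23235509590058323 dir 0.91011256 -0.41436106 len 0.1381014789013383 w [-0.0043409   0.00413061] z [0.03174238 0.06238199]
red_plaque_center side c 0.4846752835950609 -0.232177659262688 dir 0.9096924 -0.41528267 len 0.14839914316570268 w [-0.00252225  0.00740087] z [0.03065754 0.05898784]
mat top ((0.5801887512207031, 0.012369006872177124), (0.1803901642560959, 0.1599186509847641), 79.0787582397461) 0.003139527061622068
mat side ((0.580172598361969, 0.011235751211643219), (0.18292932212352753, 0.15844890475273132), 78.6413803100586) 0.003205088727700288
1 45 2.0 [0.513 0.309 0.127] [0.68 0.36 2.21 4.32 0.37 0.78]
1 45 1.57 [0.498 0.306 0.11 ] [0.7  0.39 2.25 4.18 0.41 0.94]
1 45 0.8 [0.495 0.305 0.066] [0.7  0.51
[... 523 characters left out ...]
1 0.312 0.029] [ 0.58  0.5   2.07 -1.17  0.21 -0.07]
-1 45 2.0 [0.513 0.309 0.127] [ 0.68  0.36  2.21  4.32  0.37 -2.36]
-1 45 1.57 [0.498 0.306 0.11 ] [ 0.7   0.39  2.25  4.18  0.41 -2.2 ]
-1 45 0.8 [0.495 0.305 0.066] [ 0.7   0.51  2.3   3.93  0.52 -1.91]
-1 45 0 [0.531 0.312 0.029] [ 0.66  0.61  2.26  3.79  0.55 -1.8 ]
-1 55 2.0 [0.513 0.309 0.127] None
-1 55 1.57 [0.498 0.306 0.11 ] None
-1 55 0.8 [0.495 0.305 0.066] None
-1 55 0 [0.531 0.312 0.029] [ 0.6   0.52  2.14  4.37  0.25 -2.44]
-1 60 2.0 [0.513 0.309 0.127] [ 0.59  0.3   2.01 -0.54  0.4   2.43]
-1 60 1.57 [0.498 0.306 0.11 ] [ 0.61  0.32  2.05 -0.64  0.35  2.55]
-1 60 0.8 [0.495 0.305 0.066] None
-1 60 0 [0.531 0.312 0.029] None
```

Run:
```python
from h import *
for p in(60,64,68):
    R=haspR(1,np.radians(p)); print(p,[None if (j:=kin.solve_ik(arc(q,.015),R)) is None else np.round(j,2)[3:] for q in(2,1.57,1.2,.8,.4,0)])
R=haspR(1,np.radians(64))
manip.close(20)
manip.goto(arc(1.57,.09),R)
print("pre",telemetry.get_clock(),telemetry.get_position(),H)
manip.movel(arc(1.57,.012),v=.1,guard=15)
f0=telemetry.get_contact_force()
for q in np.arange(1.4,-.01,-.2):
    g=manip.movel(arc(q,.014),v=.07,guard=25)
    print(round(q,2),g,np.round(telemetry.get_contact_force(),1),telemetry.get_position().round(3) if hasattr(telemetry.get_position(),'round') else telemetry.get_position())
    if g: break
print(telemetry.get_clock()); img,_=cloud("side"); save("s2",cv2.resize(img[100:260,200:380],None,fx=3.5,fy=3.5))
```

```text
60 [array([-0.54,  0.4 , -0.71]), array([-0.64,  0.35, -0.59]), array([-0.77,  0.3 , -0.45]), array([-0.95,  0.26, -0.27]), array([-1.12,  0.22, -0.1 ]), array([-1.17,  0.21, -0.07])]
64 [array([-0.36,  0.49, -0.9 ]), array([-0.41,  0.44, -0.83]), array([-0.48,  0.38, -0.75]), array([-0.57,  0.32, -0.66]), array([-0.65,  0.28, -0.59]), array([-0.66,  0.26, -0.59])]
68 [array([-0.25,  0.58, -1.02]), array([-0.28,  0.53, -0.98]), array([-0.31,  0.48, -0.93]), array([-0.35,  0.42, -0.89]), array([-0.38,  0.37, -0.87]), array([-0.38,  0.36, -0.88])]
pre 3.6917 [0.49840101 0.30674398 0.18530272] [0.54547191 0.31495936 0.095     ]
1.4 False [-0.3  0.1 -0.5] [0.495 0.305 0.101]
1.2 False [ 0.   0.7 -0.2] [0.493 0.305 0.089]
1.0 False [-0.9  0.2  0.1] [0.493 0.305 0.077]
0.8 False [-0.4 -0.2 -0.1] [0.496 0.305 0.065]
0.6 False [ 0.2 -0.3 -0.8] [0.501 0.306 0.054]
0.4 False [ 0.3 -0.1  0.5] [0.509 0.308 0.044]
0.2 False [ 0.1  0.3 -0.8] [0.52  0.31  0.035]
0.0 False [ 0.7  0.  -0.5] [0.532 0.312 0.029]
7.2
```

View pics/s2.png

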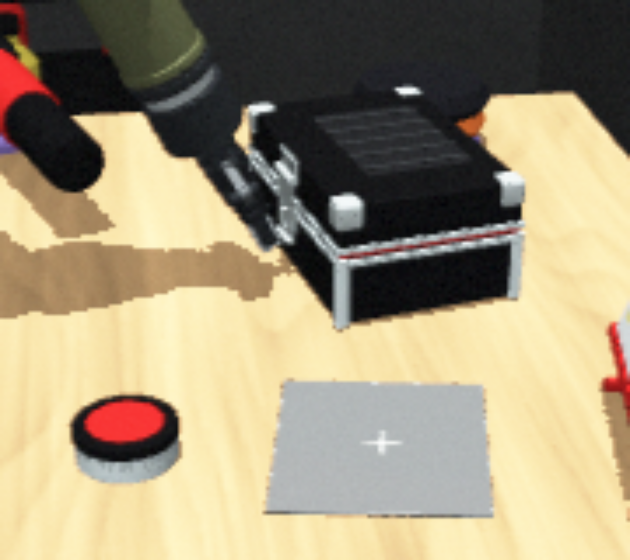

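The picture shows the strap swung down next to the fingers, around (290, 215). Next I press the bead home under guard, back off, and look again.

Run:
```python
from h import *
p=np.array(telemetry.get_position())
g=manip.movel(p+.022*CX,v=.03,guard=15)
q=np.array(telemetry.get_position()); print(g,(q-H)@CX,q[2],telemetry.get_contact_force())
manip.sleep(.3)
manip.movel(q-.05*CX,v=.15)
manip.movel(q-.13*CX+.12*Z,v=.3)
print(telemetry.get_clock()); img,P=cloud("side"); save("s3",cv2.resize(img[110:210,220:380],None,fx=5,fy=5,interpolation=cv2.INTER_CUBIC))
l=(P-H)@np.stack([CX,CY,Z],1)
m=(abs(l[...,0]+.03)<.04)&(abs(l[...,1])<.016)&(l[...,2]>-.08)&(l[...,2]<.0)
for z in np.arange(-.07,0,.01):
    s=m&(l[...,2]>=z)&(l[...,2]<z+.01)
    if s.any(): print(round(z,3),s.sum(),np.percentile(l[s][:,0],[5,50,95]).round(4))
```

```text
True -0.011635553269589923 0.027145370349748076 [-0.77799788 -0.24811116 -0.68868049]
9.1083
-0.07 3 [0.0072 0.0073 0.0075]
-0.06 17 [-0.0032  0.0009  0.0066]
-0.05 18 [-0.003   0.003   0.0079]
-0.04 15 [-0.0022  0.0015  0.0067]
-0.03 10 [0.0008 0.0026 0.0061]
-0.02 13 [0.0004 0.0018 0.0062]
-0.01 12 [-0.0003  0.0007  0.007 ]
```

View pics/s3.png

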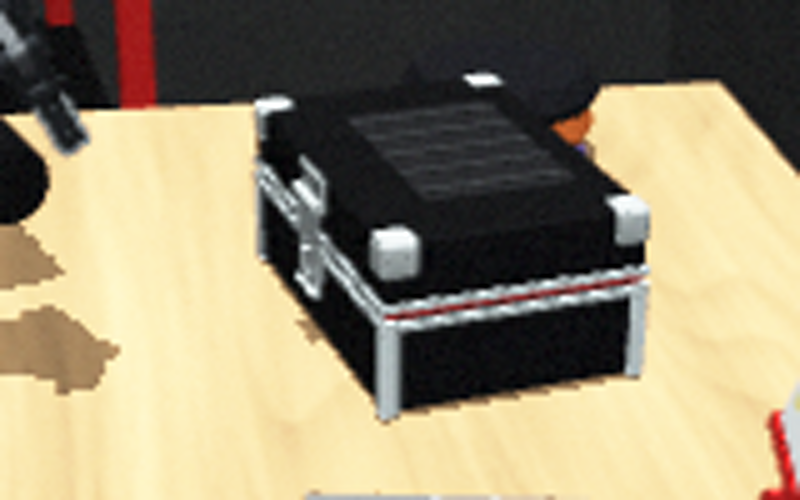

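Hasp: the strap now hangs vertical on the case front at (312, 265), with the bead against the face. The depth profile agrees to about 3 mm. Next is planning the plaque grasp and the final pose.

```bash
cat >> h.py <<'E'
PX=np.array([-.909,.416,0]);PX/=np.linalg.norm(PX); PN=np.cross(Z,PX)
PC=np.array([.455,-.3035,.033]); GO=.053; GZ=.040; PZ=.0187
MC=np.array([.580,.012,.203])
def toolR(px,n,pz,s):
    z=-pz; y=s*n; return np.stack([np.cross(y,z),y,z],1)
def graspP(dz=0): return PC+GO*PX+(GZ-PC[2]-PZ+dz)*Z
def finalP(th,t,s,C=MC):
    f=np.array([np.cos(th),np.sin(th),0]); tz=np.cos(t)*f-np.sin(t)*Z; n=np.sin(t)*f+np.cos(t)*Z; pz=-tz; px=np.cross(n,pz)
    return C+GO*px+(GZ-PC[2])*pz+PZ*tz, toolR(px,n,pz,s)
E
python3 - <<'E'
from h import *
print("grasp",graspP())
for s in(1,-1):
    R=toolR(PX,PN,Z,s)
    for d in(0,.15): print(s,d,kin.solve_ik(graspP(d),R))
    for th in(-60,-30,0,30):
        for t in(20,35):
            p,Rf=finalP(np.radians(th),np.radians(t),s); j=kin.solve_ik(p,Rf); print(s,th,t,p.round(3),None if j is None else np.round(j,2))
E
```

```text
grasp [ 0.40680702 -0.28144469  0.0213    ]
1 0 [-6.90639700e-01  4.61178582e-01  1.92749522e+00 -4.44089210e-16
  7.52918852e-01  1.30935055e+00]
1 0.15 [-6.90639700e-01  2.53153672e-01  1.75567423e+00 -4.44089210e-16
  1.13276475e+00  1.30935055e+00]
1 -60 20 [ 0.54  -0.024  0.199] [ 0.56  0.56  2.06 -1.36  1.29  2.59]
1 -60 35 [ 0.539 -0.023  0.196] [ 0.46  0.4   2.   -1.16  1.1   2.27]
1 -30 20 [ 0.563 -0.039  0.199] None
1 -30 35 [ 0.562 -0.039  0.196] [0.23 0.27 2.27 4.42 0.63 2.43]
1 0 20 [ 0.591 -0.041  0.199] None
1 0 35 [ 0.59  -0.041  0.196] None
1 30 20 [ 0.616 -0.028  0.199] None
1 30 35 [ 0.615 -0.029  0.196] [-0.58  0.34  2.12  1.47  0.83 -2.27]
-1 0 [-6.90639700e-01  4.61178582e-01  1.92749522e+00 -4.44089210e-16
  7.52918852e-01 -1.83224210e+00]
-1 0.15 [-6.90639700e-01  2.53153672e-01  1.75567423e+00 -4.44089210e-16
  1.13276475e+00 -1.83224210e+00]
-1 -60 20 [ 0.54  -0.024  0.199] [ 0.56  0.56  2.06 -1.36  1.29 -0.55]
-1 -60 35 [ 0.539 -0.023  0.196] [ 0.46  0.4   2.   -1.16  1.1  -0.87]
-1 -30 20 [ 0.563 -0.039  0.199] None
-1 -30 35 [ 0.562 -0.039  0.196] [ 0.23  0.27  2.27  4.42  0.63 -0.72]
-1 0 20 [ 0.591 -0.041  0.199] None
-1 0 35 [ 0.59  -0.041  0.196] None
-1 30 20 [ 0.616 -0.028  0.199] [-0.69  0.52  2.25  1.78  1.12  0.39]
-1 30 35 [ 0.615 -0.029  0.196] [-0.58  0.34  2.12  1.47  0.83  0.87]
```

Run:
```python
from h import *
R=toolR(PX,PN,Z,-1)
manip.ungrasp()
manip.goto(graspP(.14),R)
print(telemetry.get_clock())
g=manip.movel(graspP(.0),v=.12,guard=12); print("down",g,telemetry.get_position())
img,_=cloud("side"); save("s4",cv2.resize(img[230:350,190:350],None,fx=5,fy=5,interpolation=cv2.INTER_CUBIC))
img,_=cloud("top"); save("t4",cv2.resize(img[170:290,370:490],None,fx=5,fy=5,interpolation=cv2.INTER_CUBIC))
print(telemetry.get_clock(),telemetry.get_contact_force())
```

```text
11.9833
down False [ 0.40728331 -0.28179403  0.02181632]
13.4 [ 0.64739714  0.87751683 -0.32530839]
```

View pics/s4.png

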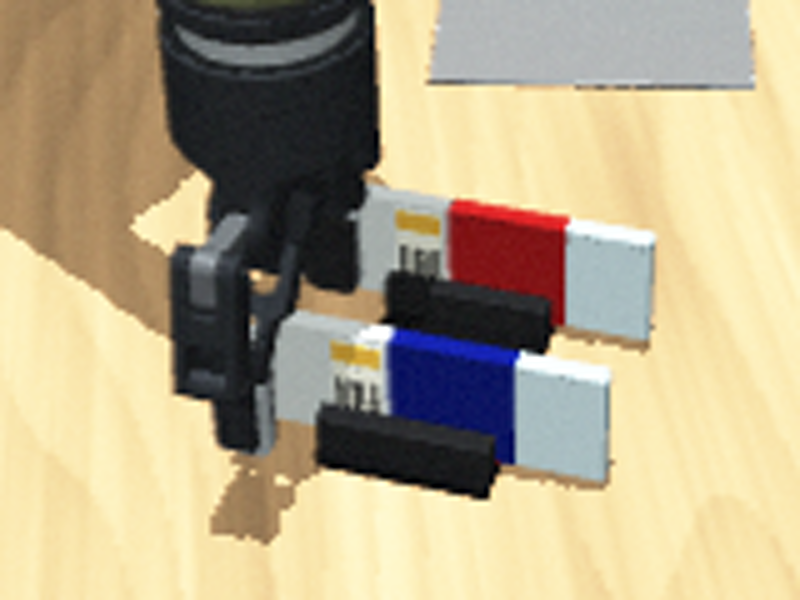

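The fingers straddle the blue plaque's frosted end. The front pad is at (245, 420), which is where parallax puts it for the planned grip point, and it is clear of the label, whose edge is at x≈330. Close and lift.

Run:
```python
from h import *
manip.close(50)
print("w",telemetry.get_grip_width(),telemetry.get_grasp_force(),telemetry.get_contact_force())
p=np.array(telemetry.get_position())
g=manip.movel(p+.06*Z,v=.08); manip.movel(p+.15*Z,v=.15)
print("w",telemetry.get_grip_width(),telemetry.get_contact_force(),telemetry.get_clock())
P,Rf=finalP(np.radians(-60),np.radians(30),-1)
manip.goto(P,Rf); manip.sleep(.5)
print(telemetry.get_position(),P,telemetry.get_clock(),telemetry.get_grip_width())
I,C=cloud("side"); I2,C2=cloud("top")
save("f",np.hstack([I[100:340,190:440],I2[80:320,150:480]]).repeat(1,0))
for c,X in(("side",C),("top",C2)):
    for o in models.outline_of(c,"blue_plaque_center")[:1]:
        q=X[o["pixels"]];q=q[q[:,2]>.12]; m=q.mean(0); u,s,v=np.linalg.svd(q-np.median(q,0),full_matrices=False)
        print(c,o["conf"],np.median(q,0),q.min(0),q.max(0),"normal",v[2],"long",v[0],((q-m)@v[0]).min(),((q-m)@v[0]).max(),m)
```

```text
w 0.007294631842669855 49.6916127204895 [-0.22092272  0.2040829   0.97118496]
w 0.00725126414972282 [-0.58042078  0.17662711 -0.81928697] 15.7333
[ 0.53914937 -0.02374427  0.19726309] [ 0.5391669 -0.023275   0.19715  ] 17.5417 0.007308261468158385
side 0.81 [0.58444253 0.00839711 0.20360344] [ 0.51121505 -0.04645617  0.1867899 ] [0.65116932 0.06436202 0.21978706] normal [ 0.25932437 -0.45452573  0.8521486 ] long [-0.82602771 -0.56156833 -0.04815843] -0.07428996404871892 0.08006818981038953 [0.58336767 0.00650691 0.20415279]
top 0.65 [0.58684048 0.01474288 0.20743674] [ 0.508072   -0.04724943  0.18940542] [0.65162206 0.06234112 0.22291991] normal [ 0.23746442 -0.4118785   0.8797538 ] long [-0.83127698 -0.5547343  -0.0353331 ] -0.06727442321701609 0.08468210555131381 [0.58527068 0.01197813 0.20700636]
```

View pics/f.png

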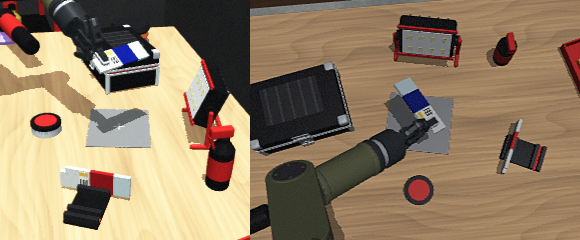

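The picture shows the plaque over the mat, label up (top half around (425, 110)). The red plaque, bottle and tin are where they were, and the hasp is shut.

Run:
```python
from h import *
print(np.abs(telemetry.get_joint_velocities()).max()); print(manip.sign_off())
```

```text
0.002500793666889696
the job is handed in; nothing more can be done
None
```

The job is handed in: the hasp was swung shut first, then the blue plaque was taken out by its frosted end, and it is held still about 20 cm above the mat's middle, label up and tipped about 30°.

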